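Thread a bar handle through its two posts and hold it for fixing

TASK

A kitchen drawer front lies face up on the counter with the two posts of its new bar handle already screwed on. Take the steel bar out of its packing, slide it endways through the eye of one post and on through the eye of the other until it sticks out evenly at both ends, and finish still gripping it there, steady, so that the grub screws can be tightened. Keep bar and gripper off the painted face, and leave the other things where they are.

Things in the scene. Friction and masses are not known exactly. Their poses are not given: they have to be found in the camera images.
- bar: Loose straight stainless bar, round, 16 mm diameter, 300 mm long, ends domed to 8 mm radius, about 140 g. Origin at its middle, on its axis; its y axis runs along the bar (both ends alike). It starts lying level in its packing with its axis 35 mm above the counter.
- packing: Opened packing of the bar, fixed: card sheet 110 x 330 x 3 mm with two white foam blocks, on the left or right of the table (the drawer front on the other side). Origin under its centre, y along the bar. Blocks centred 70 mm either side of the middle, 36 mm long (along y), 60 wide, 39 high; the bar lies loose in their open 19 mm groove, its middle 104 mm and its end 60 mm free of foam.
- drawer_front: White drawer front, face up on a black mat (220 x 400 x 4 mm), fixed. Origin under the mat's middle, on the counter; y runs through both posts, z up. Two fixed steel posts 160 mm apart, each a stem (up to 28 mm thick) with an eye at its head: a tube 26 mm long, 30 mm outside, 20 mm inside diameter, along y, axis 64 mm above the counter. The bar can go in from either outer side.
- painted_panel: The painted wooden panel of the drawer front, 180 x 360 mm, on the mat: raised frame 55 mm wide, top 24 mm above the counter, sunk middle field 250 mm long and 70 mm wide, 18 mm above the counter. Origin and axes the same as those of drawer_front.
- eye_left (a point): Centre of the bore of the post at +80 mm along drawer_front's y, 64 mm above the counter; axes those of drawer_front.
- eye_right (a point): Centre of the bore of the post at -80 mm along drawer_front's y, 64 mm above the counter; axes those of drawer_front.
- handle_mid (a point): Point half way between the two eyes, on their common axis; the bar's middle belongs here, so that 70 mm of the bar stand out beyond the centre of each eye.
- hex_key: Bystander: loose L-shaped hex key, 5 mm thick, 80 x 24 mm, lying on the panel's frame at its edge nearest the robot. Origin at the middle of the long arm.
- screwdriver: Bystander: loose screwdriver lying on the counter close in front of the robot.
- tape_measure: Bystander: loose tape measure, 62 x 34 x 60 mm, close in front of the robot.
- old_knob: Bystander: the old round drawer knob, 36 mm diameter, 32 mm high, close in front of the robot.
- screw_dish: Bystander: small white dish with grub screws, 92 mm diameter, 30 mm high, beyond the drawer front.
- mug: Bystander: white mug, 82 mm diameter, 92 mm high, beyond the working area.

How it is judged:
By the outcome, as a careful person would: the job done as asked, in the order asked, and still so for the second after the job is handed in, while the arm keeps its last pose, push and grip.
It also fails if it takes over 64 s, if anything falls off the work surface, if the arm or the gripper's body presses on something with over 40 N, if the wrist force passes 120 N, or if a joint passes its speed limit or range.

ROBOT

A 6-joint arm with a two-finger parallel gripper is mounted at the origin on the work surface. World frame = base frame: x ahead of the robot, y to its left, z up, the work surface at z = 0. Lengths are in m, angles in degrees, forces in N, time in s.
With the tool pointing down it reaches from about 0.25 to 0.725 m from the base axis. Payload 9.7 kg.
Tool frame: the origin (TCP) lies midway between the tips of the shut fingers; the grasp point (between the pads) lies 19 mm behind it; z points along the fingers, y is the line along which they close (so a half turn about z gives the same grasp; the last joint's range is limited). The gripper opens to 85 mm and grips with 20 to 120 N. Pads are 22 mm wide; open, the fingers measure 114 mm over their backs; the gripper's body (76 mm by 85 mm) begins 54 mm behind the grasp point. The pads swing forward as they close: fully open they stand 13 mm farther back than shut.
Start: joints at [72.365, 4.979, 10.078, 95.1, 0, 90], TCP at [0.167, 0.524, 0.231] pointing down, gripper open.
Joint ranges: [-179.16, 179.16], [-48.56, 103.87], [-65.8, 70.77], [-126.05, 130.52], [-82.76, 87.17], [-180, 180]. Speed limits (degrees/s): [127.2, 127.2, 147.25, 180, 180, 180].

INTERFACE

Orientations are given as [roll, pitch, yaw] about the fixed x, y, z axes, in that order (R = Rz(yaw) Ry(pitch) Rx(roll)).
In Python, from workcell import * gives the robot as it stands.
- The arm moves only by the tool servo_tool, never from a script. Its argument "moves" is a list of rows, each a list of 4 numbers: the shift along the world's x, y, z in cm, then the turn about the world's z in rad. A call has 1 to 20 rows; each row is the pose to reach, as a shift and turn from the pose commanded when the call began; what a row does not reach only later rows make up. A row lasts 1/12 s, in which the tool goes at most 41.7 mm and 7.16 degrees, less where a joint would pass 70% of its speed; a pose out of reach is approached as far as the arm can. A call with a gripper value outside its range is refused whole. "claw" is the closure, from 0 (fully open) to 1 (shut), set as the call begins (left out, the last holds). The fingers move at their own pace and stop on an object; "force" is the grip in N (left out, the last holds). Time passes only in rows, so rows that repeat a pose let the fingers close. It gives the time, the measured TCP pose, the force, the opening and the grip force at its end, in the units of the state.
- get_obs(): the state, without advancing time (a new reading comes with each control period).
- camera(name): name is "scene" or "top"; returns the picture (400x640x3 uint8, red, green, blue); there is no depth.
- get_calibration(name): a dict with "fx", "fy", "cx", "cy" (pixels), "k1" (the pictures are not rectified: a ray, as slopes to the right and down, at radius r is drawn at 1 + k1 r^2 times it, then the intrinsics apply), "rvec" (rotation vector, rad) and "tvec" (3), from world to camera coordinates, as OpenCV has them. Camera axes: x right, y down, z forward; pixel columns grow to the right and rows downward; lengths in m; the calibration is good to about 2 mm. A picture is of the moment at which its call begins. get_calibration takes no time and is no camera call.
- job_done(): hands the job in; it is judged then, once.
The state is a dict: "time": time; "q": joint angles; "qd": joint speeds; "joint_efforts": joint torques, N m; "ee_pos": TCP position; "tcp_rot": TCP orientation; "wrist_force": force on the tool from outside, world axes, zero at the start; "torque": the same for the moment, N m; "opening": finger opening in m; "grasp_force": force on a finger pad.
Only numpy, scipy, OpenCV 4.12 (cv2) and the standard library are available. Lean on these libraries where they do the work, as an engineer would, in place of code of your own. Each camera call takes 0.05 s, during which the arm holds its last target. There are 200 camera calls.

## Working session

There is one attempt and no reset: what is moved stays moved. The work goes in short steps, Python scripts to look and compute and a tool call to move; the robot and the scene stay as the last step left them, time stands still between calls to the robot, and variables do not carry over. Pictures are saved under pics/ and viewed, at most 10 in all, crops included, and the job is handed in when it is done.

Besides the shell and the picture viewer there is one more tool, called after ">>>" as name(argument=value, ...), one argument or row to a line, values as JSON. servo_tool: Moves the arm, as the interface text tells. Its arguments: {"type":"object","properties":{"moves":{"type":"array","items":{"type":"array","items":{"type":"number"}}},"claw":{"type":"number"},"force":{"type":"number"}},"required":["moves"]}

```bash
mkdir -p pics; ls; python3 - <<'E'
from workcell import *
import cv2
print(get_obs())
for n in("scene","top"):
    cv2.imwrite(f"pics/{n}0.png",cv2.cvtColor(camera(n),cv2.COLOR_RGB2BGR)); print(get_calibration(n))
E
```

```text
pics
{'time': 0.0, 'q': array([ 7.23665963e+01,  5.00897439e+00,  1.00340040e+01,  9.50999342e+01,
       -1.29181021e-03,  8.99999506e+01]), 'qd': array([-0.03390458, -0.03384413, -0.06775185,  0.04173935, -0.05538889,
        0.05898396]), 'joint_efforts': array([ 4.35034608e-04, -5.20386887e+01,  4.64805901e+01,  1.62800378e-02,
        1.63968907e-04, -4.58626715e-06]), 'ee_pos': array([0.16654321, 0.52392945, 0.23059944]), 'tcp_rot': array([-1.79925095e+02,  1.29174454e-03,  1.62366647e+02]), 'wrist_force': array([-0.02483344,  0.6159429 , -0.30726529]), 'torque': array([0.00485625, 0.05365754, 0.00023337]), 'grasp_force': 0.0, 'opening': 0.0853696701777554}
{'fx': 493.00783283516273, 'fy': 493.00783283516273, 'cx': 316.9576634353297, 'cy': 203.8987824681221, 'k1': -0.1154942370799318, 'rvec': array([ 1.42662117,  1.95175585, -0.9613199 ]), 'tvec': array([ 0.12728679, -0.24813551,  1.95366578])}
{'fx': 487.1217509048623, 'fy': 487.1217509048623, 'cx': 321.9460983867871, 'cy': 199.14945041731093, 'k1': -0.09334837043198732, 'rvec': array([ 2.17931393, -2.1736324 ,  0.0797413 ]), 'tvec': array([0.049205  , 0.52983551, 1.21243056])}
```

View pics/scene0.png

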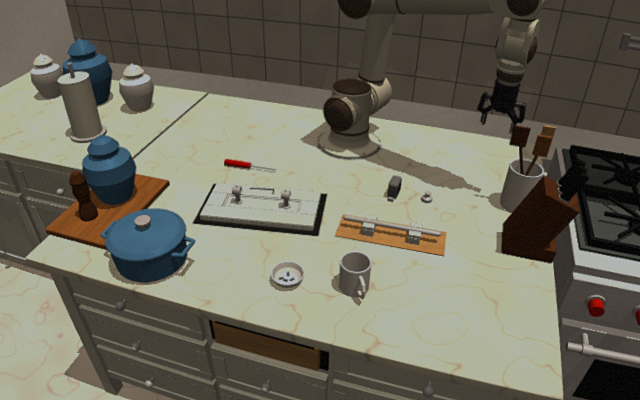

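View pics/top0.png

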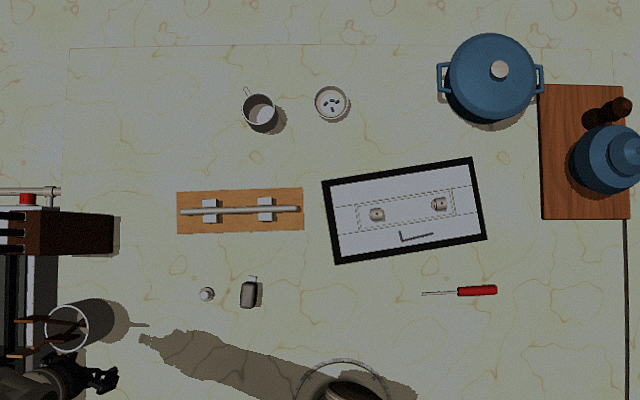

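The top view shows the packing on the left, with the bar from about (180,211) to (300,208). The drawer front is on the right, with mat corners at about (322,181), (472,157), (487,239), (335,264) and eyes near (377,214) and (440,204). Next I'll enlarge both regions.

```bash
cat > h.py <<'E'
import numpy as np, cv2
from workcell import *
def cal(n):
    c=get_calibration(n); R=cv2.Rodrigues(c["rvec"])[0]
    return c,R,np.array([[c["fx"],0,c["cx"]],[0,c["fy"],c["cy"]],[0,0,1]]),np.array([c["k1"],0,0,0,0.])
def ray(n,uv):
    c,R,K,D=cal(n); p=cv2.undistortPointsIter(np.float64(uv).reshape(-1,1,2),K,D,None,None,(3,50,1e-10)).reshape(-1,2)
    return -R.T@c["tvec"], np.c_[p,np.ones(len(p))]@R
def onz(n,uv,z):
    o,d=ray(n,uv); return o+d*((z-o[2])/d[:,2])[:,None]
def proj(n,P):
    c,R,K,D=cal(n); return cv2.projectPoints(np.float64(P).reshape(-1,1,3),c["rvec"],c["tvec"],K,D)[0].reshape(-1,2)
def tri(uv1,uv2,a="top",b="scene"):
    (o1,d1),(o2,d2)=ray(a,uv1),ray(b,uv2); out=[]
    for u,v in zip(d1,d2):
        s=np.linalg.lstsq(np.c_[u,-v],o2-o1,rcond=None)[0]; p,q=o1+u*s[0],o2+v*s[1]
        out.append(np.r_[(p+q)/2,np.linalg.norm(p-q)])
    return np.array(out)
E
python3 - <<'E'
from h import *
t=cv2.imread("pics/top0.png");s=cv2.imread("pics/scene0.png")
g=cv2.cvtColor(t,cv2.COLOR_BGR2GRAY)
m=((g<45)).astype(np.uint8); 
n,l,st,_=cv2.connectedComponentsWithStats(m)
k=l[190,326] or l[250,337]
k=max(range(1,n),key=lambda i: st[i,4] if 310<st[i,0]<330 and 150<st[i,1]<165 else 0)
print(st[k])
cn=max(cv2.findContours((l==k).astype(np.uint8),cv2.RETR_EXTERNAL,cv2.CHAIN_APPROX_NONE)[0],key=len)
P=onz("top",cn.reshape(-1,2),.004)[:,:2]
r=cv2.minAreaRect((P*1000).astype(np.float32));print(r, cv2.boxPoints(r))
A=cv2.resize(t[140:270,175:490],None,fx=2.5,fy=2.5,interpolation=cv2.INTER_CUBIC)
B=cv2.resize(s[180:262,195:450],None,fx=3,fy=3,interpolation=cv2.INTER_CUBIC)
o=np.zeros((580,800,3),np.uint8);o[:A.shape[0],:A.shape[1]]=A;o[330:330+B.shape[0],:B.shape[1]]=B
cv2.imwrite("pics/z1.png",o)
E
```

```text
[ 322  157  165  108 2888]
((503.914794921875, -160.4649658203125), (218.88319396972656, 398.2215270996094), 9.436954498291016) [[ 363.30768    18.006866]
 [ 428.60098  -374.82538 ]
 [ 644.5219   -338.9368  ]
 [ 579.22864    53.895447]]
```

View pics/z1.png

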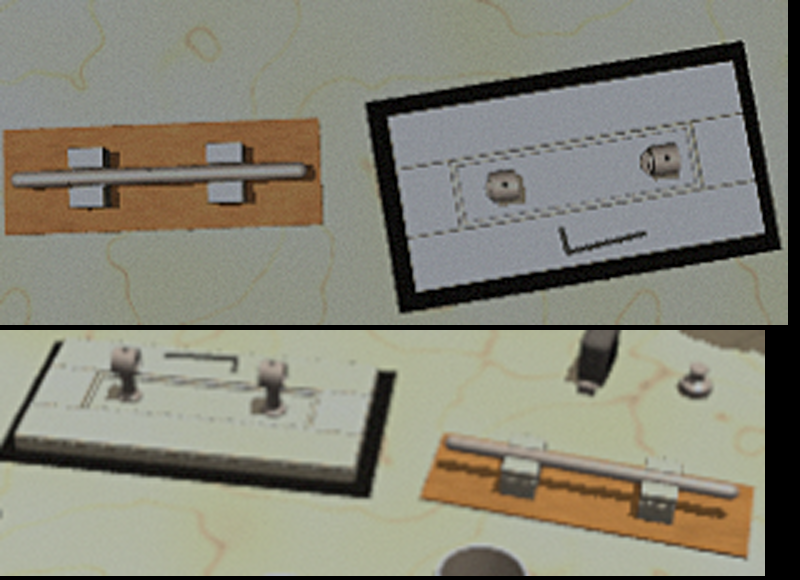

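The enlarged view shows the bar from crop (13,180) to (310,171) and both eyes clearly. I'll fit the bar and card, and check the eye positions against the grey blobs.

```bash
python3 - <<'E'
from h import *
t=cv2.imread("pics/top0.png");s=cv2.imread("pics/scene0.png")
h=cv2.cvtColor(t,cv2.COLOR_BGR2HSV)
m=cv2.inRange(h,(5,90,40),(22,255,255)); m[:,:160]=0;m[:,320:]=0;m[:180]=0;m[240:]=0
cn=np.vstack(cv2.findContours(m,cv2.RETR_EXTERNAL,cv2.CHAIN_APPROX_NONE)[0]).reshape(-1,2)
r=cv2.minAreaRect((onz("top",cn,.003)[:,:2]*1000).astype(np.float32));print("card",r)
# bar: per column centroid of non-orange bright pixels where only card around
hull=cv2.fillConvexPoly(np.zeros_like(m),cv2.convexHull(cn),255)
b=((m==0)&(hull>0)&(h[...,1]<90)).astype(np.uint8)
pts=[]
for u in list(range(184,200))+list(range(226,252))+list(range(280,296)):
    v=np.nonzero(b[200:222,u])[0]
    if len(v): 
        g=t[200:222,u].astype(float); w=np.clip(110-h[200:222,u,1].astype(float),0,None); pts.append((u,200+(w*np.arange(22)).sum()/w.sum(),len(v)))
pts=np.array(pts); f=np.polyfit(pts[:,0],pts[:,1],1); print("line",f,np.std(pts[:,1]-np.polyval(f,pts[:,0])),np.median(pts[:,2]))
row=[int(h[int(round(np.polyval(f,u))),u,1]) for u in list(range(174,190))+list(range(290,308))]; print(row)
us=np.array([180.,240.,300.]); X=onz("top",np.c_[us,np.polyval(f,us)],.035);print(X, np.degrees(np.arctan2(-(X[2]-X[0])[0],-(X[2]-X[0])[1]))*-1)
mid=np.array([.5039,-.1605,.064]);a=np.radians(9.437);d=np.array([-np.sin(a),np.cos(a),0])
for e in (.08,-.08):
    for z in(.064,):
        for n in("top","scene"):print(e,n,proj(n,mid+e*d),"ends",proj(n,[mid+(e+.013)*d,mid+(e-.013)*d]).tolist())
T=t.copy()
E
```

```text
card ((501.9165954589844, 264.3558654785156), (109.41094970703125, 329.2460632324219), 2.2465972900390625)
line [-3.67220936e-02  2.18231311e+02] 0.0878940920940506 6.0
[10, 7, 56, 161, 145, 92, 10, 13, 5, 9, 20, 12, 22, 15, 18, 23, 12, 7, 5, 10, 11, 26, 30, 47, 182, 142, 141, 151, 160, 48, 14, 18, 15, 14]
[[0.49617942 0.40904417 0.035     ]
 [0.50227308 0.25621874 0.035     ]
 [0.5082344  0.10537582 0.035     ]] 2.2733257059828147
0.08 top [[375.91136753 213.76389128]] ends [[370.6684749612095, 214.62623256909197], [381.1501602012027, 212.90169686388802]]
0.08 scene [[286.38574638 193.59788725]] ends [[290.42600995891695, 193.96201140372776], [282.3540012238118, 193.2346490642259]]
-0.08 top [[439.99539416 203.18023347]] ends [[434.82732178951494, 204.03676915800636], [445.1550651560596, 202.32455062569161]]
-0.08 scene [[237.40577271 189.19313101]] ends [[241.33031377205396, 189.54540994275843], [233.49162573154638, 188.8419001510774]]
```

>>> servo_tool(
  moves=[
    [33.1, -14.0, -10, -1.2235],
    [33.1, -14.0, -10, -1.2235],
    [33.1, -14.0, -10, -1.2235],
    [33.1, -14.0, -10, -1.2235],
    [33.1, -14.0, -10, -1.2235],
    [33.1, -14.0, -10, -1.2235],
    [33.1, -14.0, -10, -1.2235],
    [33.1, -14.0, -10, -1.2235],
    [33.1, -14.0, -10, -1.2235],
    [33.1, -14.0, -10, -1.2235],
    [33.1, -14.0, -10, -1.2235],
    [33.1, -14.0, -10, -1.2235],
    [33.1, -14.0, -10, -1.2235],
    [33.1, -14.0, -10, -1.2235],
    [33.1, -14.0, -10, -1.2235],
    [33.1, -14.0, -10, -1.2235],
  ],
  claw=0,
  force=120,
)

```text
time: 1.43
ee_pos: [0.4971, 0.3848, 0.1318]
tcp_rot: [180.0, -0.0, 92.4]
wrist_force: [0.9, 0.3, -0.4]
opening: 0.0855
grasp_force: 0.0
```

>>> servo_tool(
  moves=[
    [0, 0, -3, 0],
    [0, 0, -6, 0],
    [0, 0, -8, 0],
    [0, 0, -9.5, 0],
    [0, 0, -10.5, 0],
    [0, 0, -11, 0],
    [0, 0, -11.5, 0],
    [0, 0, -11.5, 0],
    [0, 0, -11.5, 0],
    [0, 0, -11.5, 0],
  ],
)

```text
time: 2.27
ee_pos: [0.4981, 0.3845, 0.0174]
tcp_rot: [179.9, -0.1, 92.3]
wrist_force: [-0.3, 0.3, -0.5]
opening: 0.0854
grasp_force: 0.0
```

```bash
python3 - <<'E'
from h import *
o=get_obs();print(o["ee_pos"],o["tcp_rot"],o["wrist_force"])
t=cv2.cvtColor(camera("top"),cv2.COLOR_RGB2BGR);s=cv2.cvtColor(camera("scene"),cv2.COLOR_RGB2BGR)
A=cv2.resize(t[160:260,140:320],None,fx=4,fy=4,interpolation=cv2.INTER_CUBIC)[:300]
B=cv2.resize(s[180:265,320:460],None,fx=3.4,fy=3.4)
o=np.zeros((600,800,3),np.uint8);o[:A.shape[0],:A.shape[1]]=A;o[305:305+B.shape[0],:B.shape[1]]=B
cv2.imwrite("pics/z2.png",o)
E
```

```text
[0.49810277 0.38452304 0.0173894 ] [ 1.79926634e+02 -5.22092439e-02  9.22678505e+01] [-0.28017801  0.34426856 -0.51905179]
```

View pics/z2.png

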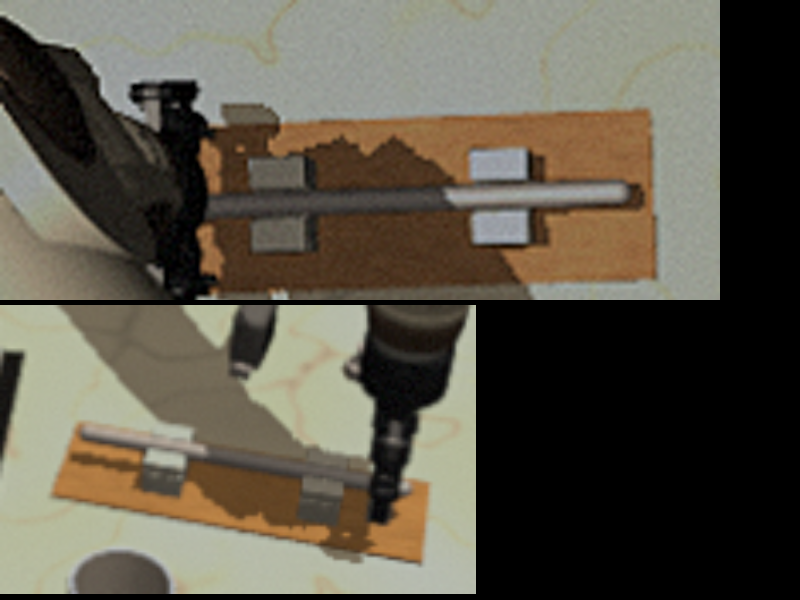

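The fingers straddle the bar's free end, outside the foam. Closing now.

>>> servo_tool(
  moves=[
    [0, 0, -0.2, 0],
    [0, 0, -0.2, 0],
    [0, 0, -0.2, 0],
    [0, 0, -0.2, 0],
    [0, 0, -0.2, 0],
    [0, 0, -0.2, 0],
    [0, 0, -0.2, 0],
    [0, 0, -0.2, 0],
    [0, 0, -0.2, 0],
    [0, 0, -0.2, 0],
    [0, 0, -0.2, 0],
    [0, 0, -0.2, 0],
  ],
  claw=1,
  force=120,
)

```text
time: 3.37
ee_pos: [0.4977, 0.3842, 0.0145]
tcp_rot: [180.0, -0.0, 92.3]
wrist_force: [-0.6, -0.5, 4.1]
opening: 0.0129
grasp_force: 117.1
```

>>> servo_tool(
  moves=[
    [0, 0, 0.3, 0],
    [0, 0, 0.6, 0],
    [0, 0, 1, 0],
    [0, 0, 1.5, 0],
    [0, 0, 2.2, 0],
    [0, 0, 3, 0],
    [0, 0, 4, 0],
    [0, 0, 5, 0],
    [0, 0, 6, 0],
    [0, 0, 7, 0],
    [0, 0, 7.5, 0],
    [0, 0, 7.8, 0],
    [0, 0, 8, 0],
    [0, 0, 8, 0],
    [0, 0, 8, 0],
    [0, 0, 8, 0],
  ],
)

```text
time: 4.7
ee_pos: [0.4974, 0.384, 0.0936]
tcp_rot: [-180.0, 0.0, 92.3]
wrist_force: [0.9, -0.2, -2.0]
opening: 0.0126
grasp_force: 117.0
```

```bash
python3 - <<'E'
from h import *
o=get_obs();print(o["ee_pos"],o["tcp_rot"],o["wrist_force"],o["torque"],o["opening"])
t=cv2.cvtColor(camera("top"),cv2.COLOR_RGB2BGR);s=cv2.cvtColor(camera("scene"),cv2.COLOR_RGB2BGR)
cv2.imwrite("pics/t3.png",t);cv2.imwrite("pics/s3.png",s)
A=cv2.resize(t[160:260,140:320],None,fx=4,fy=4,interpolation=cv2.INTER_CUBIC)[:300]
B=cv2.resize(s[170:255,320:460],None,fx=3.4,fy=3.4)
o=np.zeros((600,800,3),np.uint8);o[:A.shape[0],:A.shape[1]]=A;o[305:305+B.shape[0],:B.shape[1]]=B
cv2.imwrite("pics/z3.png",o)
E
```

```text
[0.49740854 0.38398474 0.0936498 ] [-1.79955673e+02  3.32042646e-02  9.22634140e+01] [ 0.92924926 -0.225082   -2.01879594] [ 0.1842928 -0.0330525 -0.0291154] 0.012618219607178583
```

View pics/z3.png

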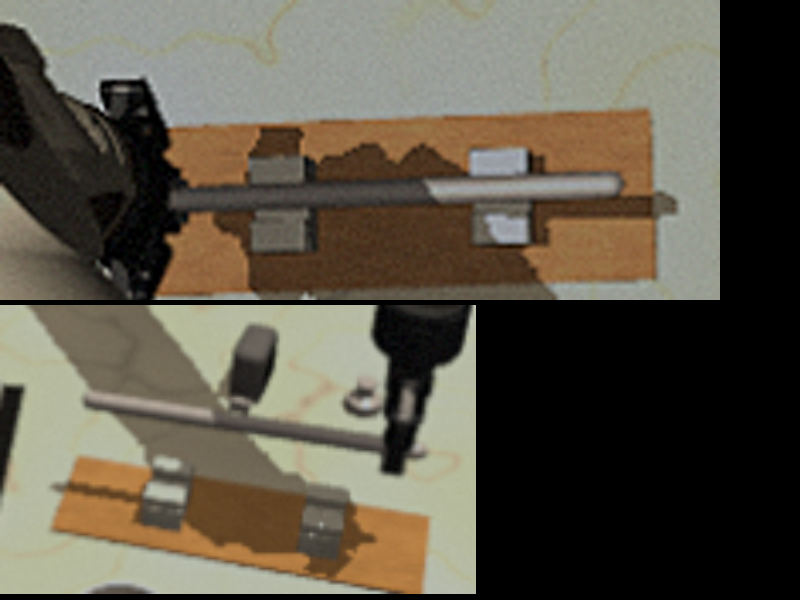

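The bar is held and nearly level. Its tip is at about (295,206) in the top view and (345,198) in the scene view. I'll move to a point 25 mm outside the left eye.

>>> servo_tool(
  moves=[
    [-0.3, -0.8, 0, 0.005],
    [-0.8, -2.3, 0, 0.015],
    [-1.5, -4, 0, 0.03],
    [-2.2, -6, 0, 0.045],
    [-2.9, -8, 0, 0.06],
    [-3.6, -10, 0, 0.078],
    [-4.3, -12, 0, 0.095],
    [-5, -14, 0, 0.11],
    [-5.5, -15.2, 0, 0.12],
    [-5.75, -15.9, 0, 0.1253],
    [-5.75, -15.9, -0.8, 0.1253],
    [-5.75, -15.9, -2, 0.1253],
    [-5.75, -15.9, -3.2, 0.1253],
    [-5.75, -15.9, -4.2, 0.1253],
    [-5.75, -15.9, -4.8, 0.1253],
    [-5.75, -15.9, -5, 0.1253],
    [-5.75, -15.9, -5, 0.1253],
    [-5.75, -15.9, -5, 0.1253],
  ],
)

```text
time: 6.3
ee_pos: [0.4402, 0.2254, 0.0444]
tcp_rot: [-180.0, 0.0, 99.5]
wrist_force: [0.8, 1.1, -0.9]
opening: 0.0129
grasp_force: 117.2
```

```bash
python3 - <<'E'
from h import *
o=get_obs();print(o["ee_pos"],o["tcp_rot"],o["wrist_force"],o["torque"],o["opening"])
t=cv2.cvtColor(camera("top"),cv2.COLOR_RGB2BGR);s=cv2.cvtColor(camera("scene"),cv2.COLOR_RGB2BGR)
cv2.imwrite("pics/t4.png",t);cv2.imwrite("pics/s4.png",s)
A=cv2.resize(t[175:240,260:460],None,fx=4,fy=4,interpolation=cv2.INTER_CUBIC)
B=cv2.resize(s[165:235,225:390],None,fx=4.8,fy=4.8,interpolation=cv2.INTER_CUBIC)[:,:800]
o=np.zeros((600,800,3),np.uint8);o[:A.shape[0],:A.shape[1]]=A;o[262:262+B.shape[0],:B.shape[1]]=B
cv2.imwrite("pics/z4.png",o)
E
```

```text
[0.44022703 0.22535141 0.0443588 ] [-1.79999392e+02  2.11159579e-03  9.94562580e+01] [ 0.8297742   1.06277887 -0.93452791] [ 0.13888268  0.00305964 -0.0534261 ] 0.012914047945356989
```

View pics/z4.png

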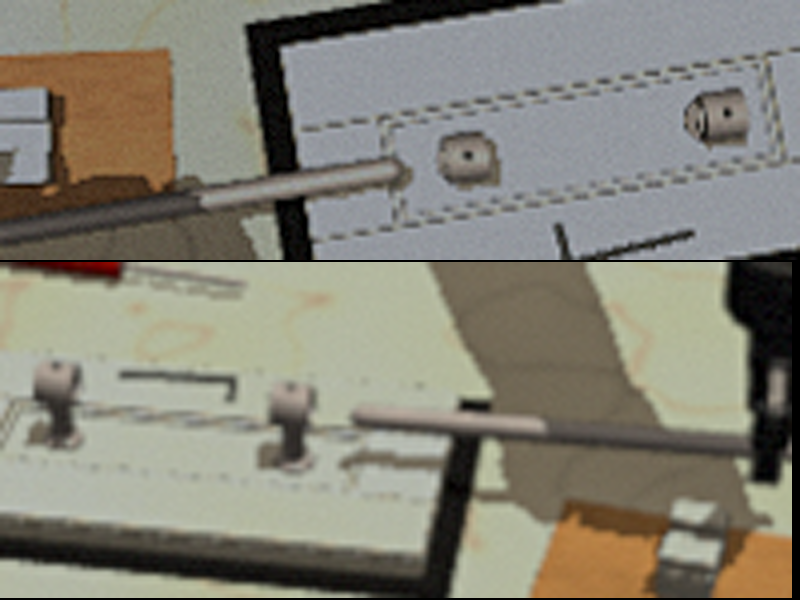

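The tip is about 16 mm short of the left eye. In the scene view the bar's line looks about 1 px low at the eye. I'll fit the axes numerically.

```bash
python3 - <<'E'
from h import *
t=cv2.imread("pics/t4.png").astype(float);s=cv2.imread("pics/s4.png").astype(float)
o=get_obs();a=np.radians(9.437);d=np.array([-np.sin(a),np.cos(a),0])
g=o["ee_pos"]+[0,0,.0205]; 
print("pred bar pts top",proj("top",[g-d*.272,g-d*.15]).round(1).tolist(),"scene",proj("scene",[g-d*.272,g-d*.15]).round(1).tolist())
def show(im,name,u,v0,v1):
    print(name,u,[tuple(int(x) for x in im[v,u][::-1]) for v in range(v0,v1)])
for u in(312,335,350):show(t,"top",u,int(222-.149*(u-310)-6),int(222-.149*(u-310)+7)) if 0 else None
for u,c in((325,222),(345,219),(355,217)):show(t,"top",u,c-6,c+7)
for u,c in((305,252),(320,254),(345,200)):pass
for u in(302,310,330):
    c=int(165+(415-262+.08*((u-225)*4.8-358))/4.8);show(s,"scene",u,c-5,c+7)
show(t,"eyeL col",376,205,226);show(t,"eyeR col",439,194,216);show(s,"seyeL",286,186,202)
E
```

```text
pred bar pts top [[360.1, 216.0], [310.7, 224.1]] scene [[298.5, 194.5], [337.0, 198.0]]
top 325 [(157, 146, 124), (160, 157, 131), (134, 132, 110), (73, 70, 62), (105, 97, 93), (138, 135, 128), (149, 154, 150), (144, 141, 132), (117, 109, 101), (89, 81, 75), (89, 80, 68), (87, 81, 65), (112, 112, 96)]
top 345 [(147, 154, 156), (154, 160, 163), (132, 136, 144), (93, 87, 83), (121, 111, 101), (144, 138, 138), (153, 157, 159), (143, 140, 131), (109, 102, 94), (90, 86, 78), (120, 113, 95), (123, 123, 117), (151, 157, 166)]
top 355 [(107, 106, 104), (131, 134, 131), (133, 134, 139), (78, 81, 81), (104, 97, 91), (141, 140, 131), (150, 157, 151), (148, 149, 141), (131, 121, 113), (92, 86, 76), (83, 78, 64), (130, 128, 124), (153, 157, 165)]
scene 302 [(180, 184, 165), (178, 185, 164), (174, 173, 156), (173, 162, 149), (164, 151, 141), (129, 122, 111), (79, 73, 68), (81, 78, 71), (146, 147, 135), (179, 182, 172), (183, 187, 178), (181, 186, 176)]
scene 310 [(182, 186, 167), (178, 183, 165), (181, 185, 168), (178, 174, 158), (179, 167, 155), (158, 146, 136), (114, 106, 99), (64, 58, 54), (10
[... 553 characters left out ...]
124, 121), (154, 158, 167), (149, 153, 161), (139, 140, 146)]
eyeR col 439 [(153, 156, 163), (146, 154, 161), (155, 159, 165), (128, 130, 136), (67, 60, 56), (106, 99, 92), (126, 118, 109), (143, 133, 129), (152, 143, 137), (151, 149, 137), (150, 142, 133), (141, 131, 120), (123, 113, 106), (111, 102, 99), (88, 84, 75), (69, 63, 57), (79, 74, 63), (132, 131, 126), (151, 156, 164), (147, 152, 160), (152, 154, 160), (134, 136, 142)]
seyeL 286 [(178, 181, 148), (180, 182, 152), (178, 180, 153), (172, 176, 155), (146, 142, 130), (146, 136, 126), (170, 156, 145), (172, 159, 146), (153, 140, 131), (127, 118, 111), (104, 98, 90), (80, 72, 68), (56, 51, 48), (50, 47, 41), (50, 44, 45), (46, 44, 39)]
```

```bash
cat >> h.py <<'E'
def barz(im,g,a,us,hw=2.2,w=6,dv=0):
    """height of bar axis above vertical plane through g with yaw a, from its dark lower edge in the scene view"""
    d=np.array([-np.sin(a),np.cos(a),0]);n=np.array([d[1],-d[0],0]);G=im.astype(float).mean(2);r=[]
    L=proj("scene",[g-d*.28,g-d*.03])
    for u in us:
        v=L[0,1]+(u-L[0,0])*(L[1,1]-L[0,1])/(L[1,0]-L[0,0])+dv
        k=np.arange(int(v)-w,int(v)+w+3);p=G[k,u];i=np.argmin(p[2:-2])+2
        lo,hi=p[i],max(p[i+1:i+4]);j=i
        while p[j+1]<(lo+hi)/2:j+=1
        e=k[j]+((lo+hi)/2-p[j])/(p[j+1]-p[j])
        o,q=ray("scene",[[u,e-hw]]);P=o+q[0]*((g-o)@n)/(q[0]@n);r.append(((g-P)@d,P[2]))
    return np.array(r)
E
python3 - <<'E'
from h import *
o=get_obs();a=np.radians(9.45);s=cv2.imread("pics/s4.png")
r=barz(s,o["ee_pos"]+[0,0,.0205],a,list(range(301,315))+list(range(327,336)),dv=2);print((r*1000).round(1).tolist());f=np.polyfit(r[:,0],r[:,1],1);print(f,np.polyval(f,[0,.272]))
s2=cv2.cvtColor(camera("scene"),cv2.COLOR_RGB2BGR);cv2.imwrite("pics/s5.png",s2)
r=barz(s2,o["ee_pos"]+[0,0,.0205],a,range(301,315),dv=2);print(r.mean(0))
r=barz(cv2.imread("pics/s3.png"),np.array([.4974,.384,.1141]),np.radians(2.26),range(350,375),dv=2);f=np.polyfit(r[:,0],r[:,1],1);print(f,np.polyval(f,[0,.272]),(r[:,1]*1000).round(1))
E
```

```text
[[264.1, 54.3], [260.9, 54.6], [257.7, 55.1], [254.5, 55.6], [251.3, 55.5], [248.1, 55.5], [244.9, 56.2], [241.7, 56.3], [238.5, 55.5], [235.3, 55.3], [232.1, 55.7], [229.0, 55.6], [225.8, 55.5], [222.6, 55.8], [181.7, 76.9], [178.1, 55.2], [174.9, 54.3], [171.8, 56.4], [168.6, 56.7], [165.4, 56.7], [162.3, 57.0], [159.1, 57.1], [156.0, 56.5]]
[-0.03226522  0.06356767] [0.06356767 0.05479153]
[0.24333703 0.05554427]
[-0.01631929  0.10752118] [0.10752118 0.10308233] [104.8 104.9 103.5 102.5 100.8 101.6 104.5 103.9 103.5 103.9 103.7 104.1
 104.5 105.  104.6 104.2 103.7 104.2 104.3 105.  105.  104.4 103.9 103.9
 104.3]
```

```bash
python3 - <<'E'
from h import *
s=cv2.imread("pics/scene0.png")
g=np.array([.4972,.3834,.035]);print(proj("scene",[g,g-[-.0396*.25,.25,0]]))
r=barz(s,g,np.radians(2.26),list(range(385,407)),w=4);print((r*1000).round(1).tolist())
for u in(390,400):
  print(u,[(v,tuple(int(x) for x in s[v,u][::-1])) for v in range(218,236)])
# eye: bottom edge of tube beside stem at its ends, top edge
for u in(283,284,288,289):print(u,[(v,tuple(int(x) for x in s[v,u][::-1])) for v in range(186,202)])
print(proj("scene",np.array([[.4908+z*0,-.0816,.064+dz] for z,dz in((0,.015),(0,0),(0,-.015))])))
E
```

```text
[[432.22910467 231.15037485]
 [350.51769843 216.98359034]]
[[142.4, 28.0], [139.3, 27.7], [136.2, 27.3], [133.1, 27.3], [130.1, 27.9], [127.1, 28.4], [124.0, 28.1], [120.9, 27.5], [117.7, 26.8], [114.7, 27.4], [111.7, 28.2], [108.7, 28.6], [105.6, 27.7], [102.5, 27.8], [99.4, 27.1], [96.4, 27.5], [93.4, 28.2], [90.3, 27.9], [87.2, 27.0], [84.1, 26.6], [81.1, 27.0], [78.2, 28.3]]
390 [(218, (174, 179, 150)), (219, (178, 183, 154)), (220, (178, 184, 156)), (221, (177, 183, 155)), (222, (168, 152, 120)), (223, (170, 153, 136)), (224, (178, 169, 155)), (225, (149, 140, 129)), (226, (96, 92, 87)), (227, (72, 63, 57)), (228, (150, 104, 59)), (229, (179, 126, 66)), (230, (181, 127, 67)), (231, (169, 119, 65)), (232, (123, 86, 48)), (233, (92, 64, 30)), (234, (96, 67, 38)), (235, (154, 107, 55))]
400 [(218, (175, 180, 150)), (219, (177, 181, 152)), (220, (176, 181, 152)), (221, (175, 180, 152)), (222, (176, 182, 153)), (223, (175, 178, 150)), (224, (162, 150, 127)), (225, (172, 163, 148)), (226, (173, 165, 153)), (227, (140, 132, 122)), (228, (88, 84, 81)), (229, (78, 63, 52)), (230, (159, 1
[... 1015 characters left out ...]
)), (192, (174, 160, 148)), (193, (166, 155, 142)), (194, (151, 139, 130)), (195, (128, 118, 110)), (196, (102, 95, 89)), (197, (82, 75, 71)), (198, (62, 59, 54)), (199, (73, 72, 71)), (200, (93, 89, 82)), (201, (124, 127, 114))]
289 [(186, (176, 182, 158)), (187, (176, 180, 159)), (188, (167, 170, 149)), (189, (166, 172, 154)), (190, (162, 162, 147)), (191, (140, 131, 121)), (192, (128, 118, 109)), (193, (118, 109, 98)), (194, (113, 104, 97)), (195, (126, 118, 112)), (196, (136, 127, 120)), (197, (143, 138, 126)), (198, (111, 110, 96)), (199, (99, 98, 94)), (200, (117, 112, 102)), (201, (161, 161, 146))]
[[286.24560819 189.74283151]
 [286.37874643 193.59989427]
 [286.51078411 197.41286687]]
```

```bash
python3 - <<'E'
from h import *
s=cv2.imread("pics/scene0.png");h=cv2.cvtColor(s,cv2.COLOR_BGR2HSV)
def rect(c,a,w,l,z):
    a=np.radians(a);R=np.array([[np.cos(a),-np.sin(a)],[np.sin(a),np.cos(a)]])
    return np.array([np.r_[np.array(c)+R@(np.array(q)*[w/2,l/2]),z] for q in((1,1),(1,-1),(-1,-1),(-1,1))])
pc=proj("scene",rect((.5019,.2644),2.25,.11,.33,.003));pm=proj("scene",rect((.5039,-.1605),9.437,.22,.40,.004));print(pc.round(1).tolist(),pm.round(1).tolist())
m=cv2.inRange(h,(5,90,40),(22,255,255));m[:210]=0;m[256:]=0;m[:,:330]=0;m[:,450:]=0
c=cv2.convexHull(np.vstack(cv2.findContours(m,0,1)[0]));print(cv2.approxPolyDP(c,4,True).reshape(-1,2).tolist())
k=(s.max(2)<60).astype(np.uint8);n,l,st,_=cv2.connectedComponentsWithStats(k)
i=max(range(1,n),key=lambda i:st[i,4] if 185<st[i,0]<215 and st[i,1]>170 else 0);c=cv2.convexHull(np.vstack(cv2.findContours((l==i).astype(np.uint8),0,1)[0]));print(st[i],cv2.approxPolyDP(c,3,True).reshape(-1,2).tolist())
E
```

```text
[[444.7, 253.9], [335.3, 234.2], [343.3, 212.7], [446.9, 230.5]] [[319.0, 234.1], [193.0, 221.5], [214.1, 182.1], [327.8, 192.2]]
[[335, 234], [344, 215], [442, 231], [445, 242], [442, 255]]
[ 208  319  122   52 1886] [[208, 319], [328, 351], [328, 370], [216, 341]]
```

>>> servo_tool(
  moves=[
    [0, 0, 0.2, 0],
    [0, 0, 0.4, 0],
    [0.08, -0.49, 0.4, 0],
    [0.16, -0.99, 0.4, 0],
    [0.25, -1.48, 0.4, 0],
    [0.33, -1.97, 0.4, 0],
    [0.37, -2.22, 0.4, 0],
    [0.41, -2.47, 0.4, 0],
    [0.45, -2.71, 0.4, 0],
    [0.49, -2.96, 0.4, 0],
    [0.49, -2.96, 0.4, 0],
  ],
)

```text
time: 7.37
ee_pos: [0.4451, 0.1952, 0.0483]
tcp_rot: [-180.0, 0.0, 99.4]
wrist_force: [0.1, 0.1, -1.6]
opening: 0.0132
grasp_force: 117.2
```

```bash
python3 - <<'E'
from h import *
o=get_obs();print(o["ee_pos"],o["tcp_rot"],o["wrist_force"],o["torque"],o["opening"])
t=cv2.cvtColor(camera("top"),cv2.COLOR_RGB2BGR);s=cv2.cvtColor(camera("scene"),cv2.COLOR_RGB2BGR)
cv2.imwrite("pics/t6.png",t);cv2.imwrite("pics/s6.png",s)
A=cv2.resize(t[190:235,330:460],None,fx=6,fy=6,interpolation=cv2.INTER_CUBIC)
B=cv2.resize(s[175:215,225:358],None,fx=6,fy=6,interpolation=cv2.INTER_CUBIC)[:,:800]
o=np.zeros((600,800,3),np.uint8);o[:A.shape[0],:A.shape[1]]=A;o[300:300+B.shape[0],:B.shape[1]]=B
cv2.imwrite("pics/z6.png",o)
E
```

```text
[0.44508369 0.19517989 0.04826648] [-1.79997176e+02  5.59914852e-03  9.94260162e+01] [ 0.12829105  0.05295926 -1.60587203] [0.22997154 0.08039734 0.01361059] 0.0131878066991488
```

View pics/z6.png

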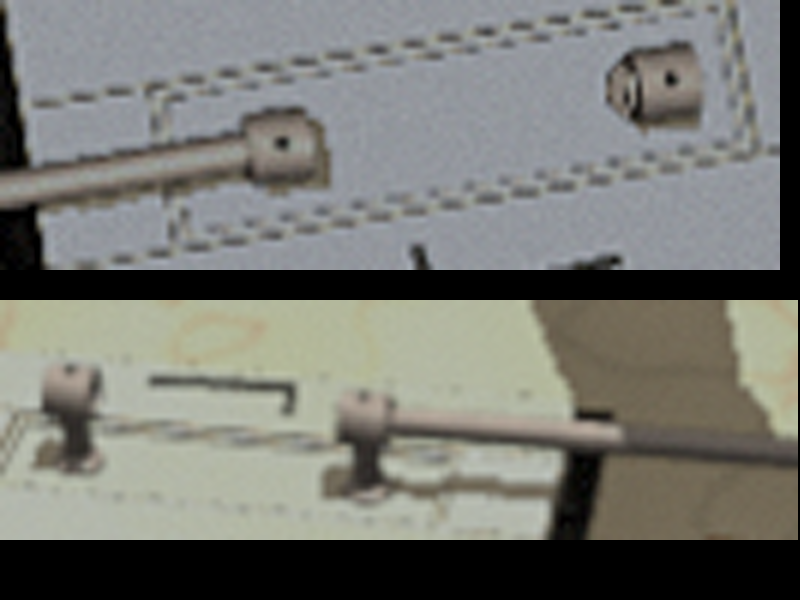

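The tip is at the mouth of the left eye with no contact force. The bar sits about 2 mm low and about 1 mm towards the robot. I'll advance with small corrections.

>>> servo_tool(
  moves=[
    [0.1, -0.3, 0.15, 0],
    [0.15, -0.6, 0.2, 0],
    [0.2, -0.9, 0.2, 0],
    [0.25, -1.2, 0.2, 0],
    [0.3, -1.5, 0.18, 0],
    [0.38, -2.0, 0.16, 0],
    [0.46, -2.5, 0.15, 0],
    [0.55, -3.0, 0.15, 0],
    [0.55, -3.0, 0.15, 0],
  ],
)

```text
time: 8.22
ee_pos: [0.4507, 0.1646, 0.0498]
tcp_rot: [-180.0, 0.0, 99.4]
wrist_force: [-0.2, 0.4, -1.2]
opening: 0.0128
grasp_force: 117.2
```

>>> servo_tool(
  moves=[
    [0.08, -0.5, 0, 0],
    [0.16, -1.0, -0.02, 0],
    [0.25, -1.5, -0.03, 0],
    [0.33, -2.0, -0.04, 0],
    [0.41, -2.5, -0.05, 0],
    [0.5, -3.0, -0.06, 0],
    [0.58, -3.5, -0.07, 0],
    [0.66, -4.0, -0.08, 0],
    [0.75, -4.5, -0.09, 0],
    [0.83, -5.0, -0.1, 0],
    [0.91, -5.5, -0.1, 0],
    [1.0, -6.0, -0.1, 0],
    [1.0, -6.0, -0.1, 0],
  ],
)

```text
time: 9.3
ee_pos: [0.4606, 0.1047, 0.0488]
tcp_rot: [-180.0, 0.0, 99.4]
wrist_force: [-0.2, 0.6, -2.4]
opening: 0.0133
grasp_force: 117.2
```

```bash
python3 - <<'E'
from h import *
o=get_obs();print(o["ee_pos"],o["tcp_rot"],o["wrist_force"],o["torque"],o["opening"])
t=cv2.cvtColor(camera("top"),cv2.COLOR_RGB2BGR);s=cv2.cvtColor(camera("scene"),cv2.COLOR_RGB2BGR)
A=cv2.resize(t[190:235,330:460],None,fx=6,fy=6,interpolation=cv2.INTER_CUBIC)
B=cv2.resize(s[175:215,225:358],None,fx=6,fy=6,interpolation=cv2.INTER_CUBIC)[:,:800]
o=np.zeros((600,800,3),np.uint8);o[:A.shape[0],:A.shape[1]]=A;o[300:300+B.shape[0],:B.shape[1]]=B
cv2.imwrite("pics/z7.png",o)
E
```

```text
[0.46064413 0.10473584 0.04876031] [-1.79995226e+02  1.23536089e-02  9.94038066e+01] [-0.2126861   0.58862511 -2.4022043 ] [ 0.25968997  0.03796932 -0.03087128] 0.013303562683349904
```

View pics/z7.png

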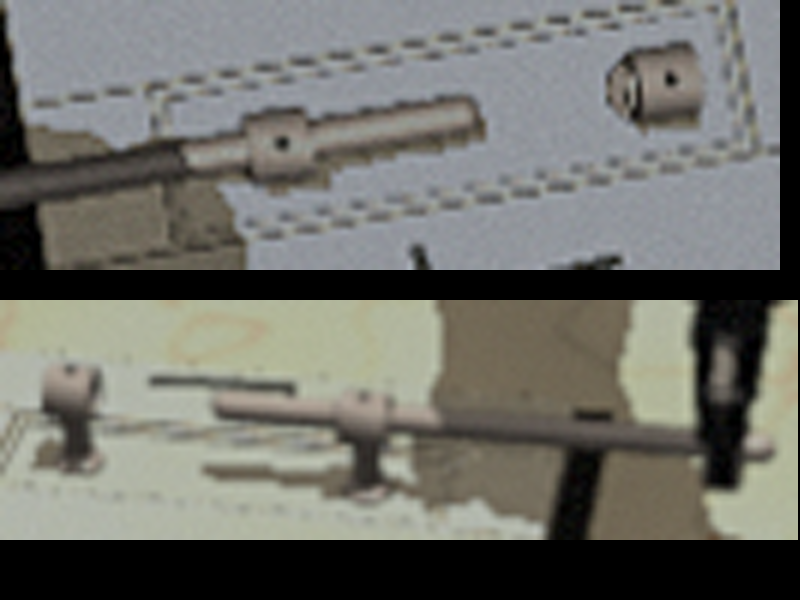

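The bar is through the left eye and lined up with the right one. In the scene view it's about 0.5–0.8 px low, so I'll raise it slightly while advancing to the right eye's mouth.

>>> servo_tool(
  moves=[
    [0.08, -0.5, 0.05, 0],
    [0.16, -1.0, 0.1, 0],
    [0.25, -1.5, 0.12, 0],
    [0.33, -2.0, 0.12, 0],
    [0.41, -2.5, 0.12, 0],
    [0.5, -3.0, 0.1, 0],
    [0.58, -3.5, 0.1, 0],
    [0.66, -4.0, 0.1, 0],
    [0.75, -4.5, 0.1, 0],
    [0.83, -5.0, 0.1, 0],
    [0.91, -5.5, 0.1, 0],
    [0.96, -5.8, 0.1, 0],
    [1.01, -6.1, 0.1, 0],
    [1.06, -6.4, 0.1, 0],
    [1.11, -6.7, 0.1, 0],
    [1.16, -7.0, 0.1, 0],
    [1.16, -7.0, 0.1, 0],
  ],
)

```text
time: 10.82
ee_pos: [0.4719, 0.0354, 0.0493]
tcp_rot: [-180.0, -0.0, 99.4]
wrist_force: [-0.6, 2.5, -6.6]
opening: 0.0125
grasp_force: 117.0
```

>>> servo_tool(
  moves=[
    [0, 0, -0.05, 0],
    [0, 0, -0.1, 0],
    [0, 0, -0.15, 0],
    [0, 0, -0.2, 0],
    [0, 0, -0.2, 0],
    [0, 0, -0.2, 0],
  ],
)

```text
time: 11.32
ee_pos: [0.4723, 0.0354, 0.048]
tcp_rot: [180.0, 0.0, 99.4]
wrist_force: [-0.8, -0.0, -2.7]
opening: 0.0129
grasp_force: 117.2
```

```bash
python3 - <<'E'
from h import *
o=get_obs();print(o["ee_pos"],o["tcp_rot"],o["wrist_force"],o["torque"],o["opening"])
t=cv2.cvtColor(camera("top"),cv2.COLOR_RGB2BGR);s=cv2.cvtColor(camera("scene"),cv2.COLOR_RGB2BGR)
A=cv2.resize(t[190:235,330:460],None,fx=6,fy=6,interpolation=cv2.INTER_CUBIC)
B=cv2.resize(s[175:215,225:358],None,fx=6,fy=6,interpolation=cv2.INTER_CUBIC)[:,:800]
o=np.zeros((600,800,3),np.uint8);o[:A.shape[0],:A.shape[1]]=A;o[300:300+B.shape[0],:B.shape[1]]=B
cv2.imwrite("pics/z8.png",o)
E
```

```text
[0.47233876 0.03543494 0.048028  ] [1.79971899e+02 2.55365758e-02 9.94382548e+01] [-0.79996169 -0.02947869 -2.72937589] [ 0.19618808  0.02816407 -0.05260024] 0.012926830185880206
```

View pics/z8.png

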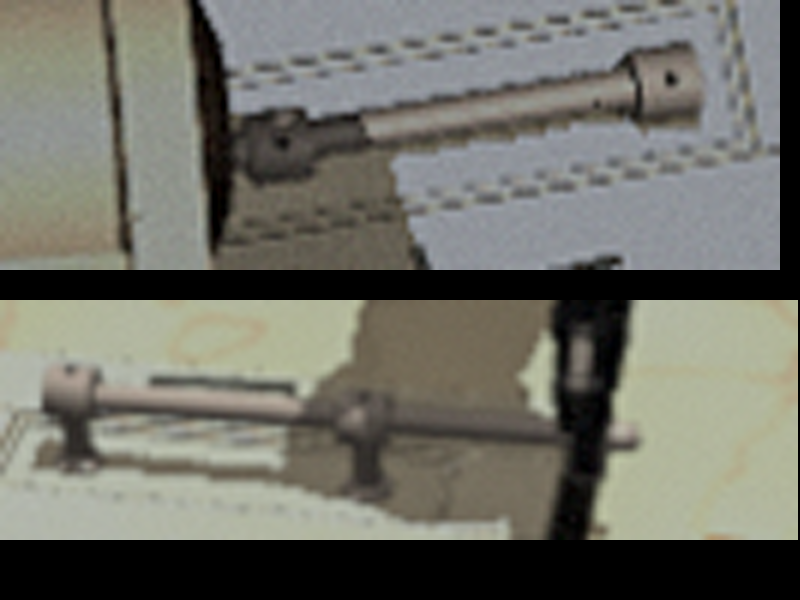

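The tip is now in the mouth of the right eye with low forces. I'll continue slowly.

>>> servo_tool(
  moves=[
    [0.04, -0.2, 0, 0],
    [0.07, -0.4, 0, 0],
    [0.1, -0.6, -0.02, 0],
    [0.13, -0.8, -0.02, 0],
    [0.16, -1.0, -0.03, 0],
    [0.2, -1.2, -0.03, 0],
    [0.23, -1.4, -0.04, 0],
    [0.26, -1.6, -0.04, 0],
    [0.3, -1.8, -0.04, 0],
    [0.33, -2.0, -0.05, 0],
    [0.33, -2.0, -0.05, 0],
  ],
)

```text
time: 12.33
ee_pos: [0.4755, 0.0152, 0.0473]
tcp_rot: [180.0, 0.0, 99.4]
wrist_force: [0.6, -0.3, -2.7]
opening: 0.013
grasp_force: 117.2
```

>>> servo_tool(
  moves=[
    [0.05, -0.3, -0.02, 0],
    [0.1, -0.6, -0.04, 0],
    [0.15, -0.9, -0.05, 0],
    [0.2, -1.2, -0.06, 0],
    [0.25, -1.5, -0.08, 0],
    [0.3, -1.8, -0.1, 0],
    [0.35, -2.1, -0.1, 0],
    [0.4, -2.4, -0.12, 0],
    [0.45, -2.7, -0.12, 0],
    [0.5, -3.0, -0.14, 0],
    [0.55, -3.3, -0.14, 0],
    [0.6, -3.6, -0.15, 0],
    [0.6, -3.6, -0.15, 0],
  ],
)

```text
time: 13.42
ee_pos: [0.4815, -0.0209, 0.0458]
tcp_rot: [180.0, 0.0, 99.4]
wrist_force: [-0.5, 0.0, -2.3]
opening: 0.013
grasp_force: 117.2
```

>>> servo_tool(
  moves=[
    [0.05, -0.3, -0.02, 0],
    [0.1, -0.6, -0.02, 0],
    [0.15, -0.9, -0.04, 0],
    [0.2, -1.2, -0.04, 0],
    [0.25, -1.5, -0.05, 0],
    [0.27, -1.6, -0.05, 0],
    [0.27, -1.6, -0.05, 0],
    [0.27, -1.6, -0.05, 0],
  ],
)

```text
time: 14.08
ee_pos: [0.4841, -0.0365, 0.0453]
tcp_rot: [-180.0, -0.0, 99.4]
wrist_force: [-0.1, -0.3, -1.4]
opening: 0.0124
grasp_force: 117.2
```

```bash
python3 - <<'E'
from h import *
o=get_obs();p=o["ee_pos"];print(p,o["wrist_force"],o["torque"])
mid=np.array([.5039,-.1605,.064]);a=np.radians(9.437);d=np.array([-np.sin(a),np.cos(a),0]);print("L",(p-mid)@d)
for n in("top","scene"):
    im=camera(n).astype(np.float32);cv2.imwrite(f"pics/f_{n}.png",im[...,::-1])
    ys=np.arange(-.16,-.085,.0025) if n=="top" else np.r_[np.arange(-.165,-.085,.0035),np.arange(.1,.17,.0035)]
    q=proj(n,[mid+y*d for y in ys]).astype(np.float32)
    v=cv2.remap(im,q[:,0],q[:,1],cv2.INTER_LINEAR).reshape(-1,3)
    print(n,[(round(float(y)*1000,1),int(c.mean()),int(c[0]-c[2])) for y,c in zip(ys,v)])
E
```

```text
[ 0.48409896 -0.03649571  0.04525076] [-0.14412929 -0.34903786 -1.36517279] [ 0.1862119   0.02980345 -0.01504385]
L 0.12557271287611715
top [(-160.0, 148, -10), (-157.5, 149, -10), (-155.0, 148, -10), (-152.5, 149, -10), (-150.0, 146, -10), (-147.5, 129, -7), (-145.0, 101, 7), (-142.5, 116, 19), (-140.0, 138, 16), (-137.5, 141, 12), (-135.0, 137, 14), (-132.5, 139, 10), (-130.0, 138, 9), (-127.5, 142, 9), (-125.0, 140, 9), (-122.5, 142, 11), (-120.0, 139, 11), (-117.5, 140, 8), (-115.0, 141, 6), (-112.5, 143, 6), (-110.0, 141, 11), (-107.5, 140, 12), (-105.0, 139, 11), (-102.5, 140, 9), (-100.0, 143, 6), (-97.5, 134, 8), (-95.0, 135, 13), (-92.5, 134, 15), (-90.0, 141, 12), (-87.5, 127, 10)]
scene [(-165.0, 29, 3), (-161.5, 26, 1), (-158.0, 126, 6), (-154.5, 182, 9), (-151.0, 179, 8), (-147.5, 163, 10), (-144.0, 161, 16), (-140.5, 162, 20), (-137.0, 164, 22), (-133.5, 165, 23), (-130.0, 164, 22), (-126.5, 162, 22), (-123.0, 161, 22), (-119.5, 160, 22), (-116.0, 159, 21), (-112.5, 157, 20), (-109.0, 160, 19), (-105.5, 161, 20), (-102.0, 156, 21), (-98.5, 138, 18), (-95.0, 137, 21), (-91.5, 140, 20), (-88.0, 141, 22), (100.0, 83, 11), (103.5, 53, 6), (107.0, 22, 2), (110.5, 16, 0), (114.0, 9, -2), (117.5, 12, 0), (121.0, 9, -3), (124.5, 11, 0), (128.0, 16, 4), (131.5, 70, 11), (135.0, 134, 20), (138.5, 159, 23), (142.0, 158, 23), (145.5, 142, 21), (149.0, 142, 15), (152.5, 167, 12), (156.0, 178, 13), (159.5, 177, 13), (163.0, 176, 13), (166.5, 177, 13)][ WARN:0@1.438] global loadsave.cpp:1063 imwrite_ Unsupported depth image for selected encoder is fallbacked to CV_8U.
```

>>> servo_tool(
  moves=[
    [0.02, -0.12, 0, 0],
    [0.04, -0.23, 0, 0],
    [0.04, -0.23, 0, 0],
    [0.04, -0.23, 0, 0],
    [0.04, -0.23, 0, 0],
    [0.04, -0.23, 0, 0],
  ],
)

```text
time: 14.68
ee_pos: [0.4845, -0.0387, 0.0453]
tcp_rot: [-180.0, -0.0, 99.4]
wrist_force: [-1.0, 0.1, -1.2]
opening: 0.0129
grasp_force: 117.2
```

```bash
python3 - <<'E'
from h import *
o=get_obs();p=o["ee_pos"];print(p,o["wrist_force"],o["torque"])
t=camera("top")[...,::-1];s=camera("scene")[...,::-1]
A=cv2.resize(t[180:240,340:490],None,fx=5,fy=5,interpolation=cv2.INTER_CUBIC)
B=cv2.resize(s[170:215,205:335],None,fx=6,fy=6,interpolation=cv2.INTER_CUBIC)
o=np.zeros((600,800,3),np.uint8);o[:A.shape[0],:A.shape[1]]=A;o[310:310+B.shape[0],:B.shape[1]]=B
cv2.imwrite("pics/z9.png",o)
E
```

```text
[ 0.48450071 -0.03873174  0.04527396] [-1.00152232  0.07452529 -1.23895233] [ 0.16357974  0.00903156 -0.02957349]
```

View pics/z9.png

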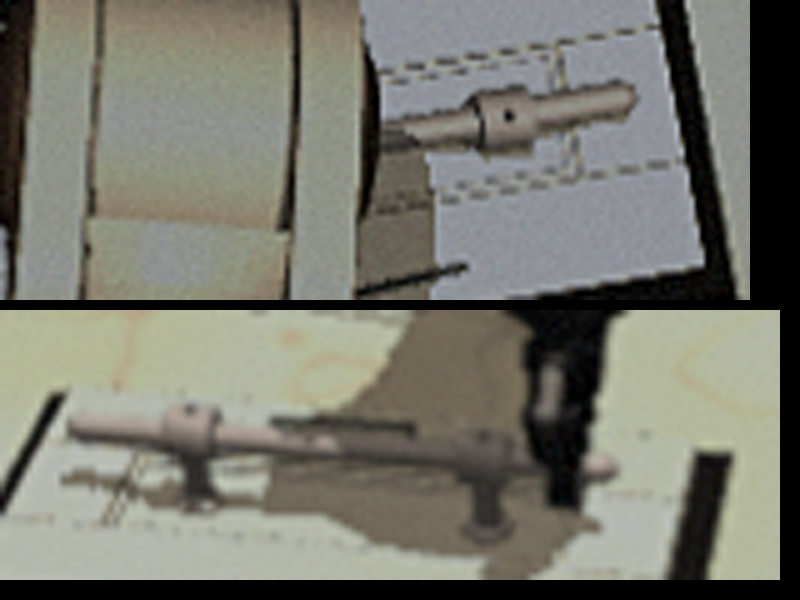

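The bar runs through both eyes. It sticks out about 70 mm past the right eye's centre and about 71 mm past the left's. Forces are near zero and the hex key hasn't moved, so I'm handing in.

```bash
python3 -c "
from workcell import *
print(job_done())"
```

```text
the job is handed in; nothing more can be done
None
```

The bar is through both eyes, centred to within about 1 mm by the camera images, and still gripped there steadily at 117 N; the job was handed in at about 15 s, and no verdict came back.

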